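Slide the mail-slot label plate out over the shelf's front edge

ROBOT

A 6-joint arm with a two-finger parallel gripper is mounted at the origin on the work surface. World frame = base frame: x ahead of the robot, y to its left, z up, the work surface at z = 0. Lengths are in mm, angles in rad, forces in N, time in s.
With the tool pointing down it reaches from about 350 to 975 mm from the base axis. Payload 7.1 kg.
Tool frame: the origin (TCP) lies at the very end of the fingers, on their centre line; the grasp point (between the pads) lies 19 mm behind it (r.grip_point_offset is the distance from the TCP to the grasp point, in mm); z points along the fingers, y is the direction in which the jaws open and shut (so a half turn about z gives the same grasp; the last joint's range is limited). The gripper opens to 88 mm and grips with 3 to 60 N. Pads are 20 mm wide; open, the fingers measure 115 mm over their backs; the gripper's body (75 mm by 178 mm) begins 61 mm behind the grasp point.
Start: joints at [-1.322, 0.423, 1.63, -0, 1.089, -0.019], TCP at [165.4, -602.7, 222.675] pointing down, gripper open.
Joint ranges: [-3, 3], [-0.9, 2.11], [0.09, 2.58], [-1.31, 4.45], [0.11, 2.69], [-2.54, 2.54]. Speed limits (rad/s): [2.39, 2.39, 3.01, 3.14, 3.14, 3.14].

INTERFACE

Orientations are given as a rotation vector (axis times angle).
In Python, from workcell import r gives the robot as it stands. The module is installed in compiled form; this text tells all that it offers.
- The arm moves only by the shell command python3 -m pendant 'ROWS'. ROWS is JSON, a list that holds one entry, the list of rows, each a list of 7 numbers: the shift along the tool's x, y, z each as a share of 0.025 m, from -1 to 1, then the turn, a rotation vector about the tool's x, y, z each as a share of 0.15 rad, from -1 to 1, then the gripper's target within -1 to 1 (shut at 1, half-way at 0, fully open at -1). In form: [[[dx, dy, dz, ax, ay, az, claw], ...]]. A call has exactly 8 rows; each row shifts and turns the pose as measured when the row begins, along the tool's axes as they then stand; what a row does not reach is not made up. A row lasts 1/10 s, in which the tool goes at most 50 mm and 8.59 degrees, less where a joint would pass 70% of its speed; a pose out of reach is approached as far as the arm can. A call with a number of a shift or a turn outside -1 to 1 is refused whole. A call with a gripper value outside its range is refused whole. The fingers move at their own pace and stop on an object; the grip force is fixed at half the most. Time passes only in rows, so rows that do not move let the fingers close, or fill a call up. It gives the time, the measured TCP pose, the force and the opening at its end, in the units of the state.
- r.observe(): the state, without advancing time (a new reading comes with each control period).
- r.capture(name): name is "scene" or "top" or "wrist"; returns a dict with "frame" (384x512x3 uint8, blue, green, red), "fx", "fy", "cx", "cy" (pixels), "R" (3x3) and "t" (3): a world point X has camera coordinates R X + t. Camera axes: x right, y down, z forward; pixel columns grow to the right and rows downward; lengths in mm; the calibration is good to about 2 mm. A picture is of the moment at which its call begins. There is no depth.
- r.hand_in(): hands the job in, once; it reports no verdict.
Trained networks look in a picture, given as the dict that the camera call returned (one of the last four; its "shot" number tells which), for a name from the list of things; names that differ only in an ending like _2 or _b are one class to them, and where a whole thing is asked for, a point or a joint stands for the part that bears it (a point fixed in the world has none). Each returns a list of dicts, best first, with "p" (0 to 1); they miss things now and then, are a little off and sometimes report something else, mostly with a low value. They report only what shows in the picture. A call takes as long as a camera call. They do not tell look-alikes from the thing itself.
- r.silhouettes(picture, label): "region" (384x512 bool, what is visible of it) and "rect" ([left, top, width, height] in pixels, round what is visible of it).
- r.pinpoint(picture, label): "pixel" ([column, row] in pixels: a listed point, or the origin of a listed thing).
The state is a dict: "time_s": time; "joint_positions": joint angles; "qvel": joint speeds; "joint_torque": joint torques, N m; "eef_pos": TCP position; "ee_rot": TCP orientation; "wrist_force": force on the tool from outside, world axes, zero at the start; "wrist_torque": the same for the moment, N m; "finger_gap": finger opening in mm.
Only numpy, scipy, OpenCV 4.12 (cv2) and the standard library are available. Lean on these libraries where they do the work, as an engineer would, in place of code of your own. Each camera call takes 0.05 s, during which the arm holds its last target. There are 200 camera calls.

TASK

The thin aluminium label plate for the mail slot lies flat on the cherry shelf, where nobody can get hold of it. With the fingertips, push it out over the shelf's front edge (the long edge facing the robot) until about a third of the plate hangs over and its long side is square with the edge, so that someone can take it by its edge. It must stay flat on the shelf, never lifted or tipped, and everything else on the shelf stays where it is.

Things in the scene. Friction and masses are not known exactly. Their poses are not given: they have to be found in the camera images.
- shelf: Cherry wood shelf, fixed on the white console: 320 mm deep (x), 940 long (y), flat top 100 mm above the console, board 22 mm thick, its front (-x) faces the robot. Origin: on the console under its middle; x to the back, y along it, z up. Mid rear: upstand 400 mm long, 85 mm above the top, with a steel key hook rail; hooks and keys reach 40 mm forward of the rear edge.
- shelf_edge (a point): Middle of the shelf's front edge, at the level of the upper face; x points to the back of the shelf (away from the robot), y along the edge.
- plate: Loose aluminium label plate, blank cream field (36 x 88 mm) on top, a screw hole at each short end: 90 mm deep (x), 130 long (y), 5 thick, 0.11 to 0.22 kg. Lies flat on the shelf, turned up to 20 degrees. Origin: centre of its underside; its -x side is the long side nearer the shelf's front edge. It tips over the edge once half its depth (45 mm) hangs out.
- plate_front (a point): Middle of the plate's long side nearer the shelf's front edge, at its underside (45 mm from the plate's origin along its -x).
- cup: White ceramic cup, loose, no handle, 72 mm across the rim, 75 mm high, standing on the shelf beside or two places away from the plate. Origin: centre of its underside. To be left alone.
- opener: Black plastic garage door opener, loose, 68 x 42 mm, 16 mm high, lying on the shelf beside or two places away from the plate. Origin: centre of its underside. To be left alone.
- puck: Olive silicone charging puck, 100 mm across, 14 mm high, fixed near one end of the shelf. Origin: centre of its underside.
- acrylic_box: Clear acrylic box, 100 x 100 mm, 55 mm high, fixed near the other end of the shelf, with a flip-top lid (4 mm thick, small knob towards the robot, hinged on the far side). Origin: centre of its underside.
Not all that is in view belongs to the job. Several things have the shape of the plate; the one meant has the colours described above.

How it is judged:
By the outcome, as a careful person would: the job done as asked, in the order asked, and still so for the second after the job is handed in, with the robot touching nothing.
It also fails if it takes over 43 s, if anything falls off the work surface, if the arm or the gripper's body presses on something with over 40 N, if the wrist force passes 120 N, or if a joint passes its speed limit or range.

## Working session

There is one attempt and no reset: what is moved stays moved. The work goes in short steps, Python scripts to look and compute and a shell command to move; the robot and the scene stay as the last step left them, time stands still between calls to the robot, and variables do not carry over. Pictures are saved under pics/ and viewed, about 8 in all and at most 12, crops included, and the job is handed in when it is done.

```bash
mkdir -p pics; cat > h.py <<'E'
import numpy as np, cv2
from workcell import r
def ray(c,px):
    K=np.array([[c['fx'],0,c['cx']],[0,c['fy'],c['cy']],[0,0,1]]);R=np.array(c['R']);t=np.array(c['t'])
    return -R.T@t, R.T@np.linalg.inv(K)@np.array([px[0],px[1],1.])
def atz(c,px,z):
    o,d=ray(c,px); return o+d*(z-o[2])/d[2]
def proj(c,X):
    p=np.array(c['R'])@np.array(X,float)+np.array(c['t']); return np.array([c['fx']*p[0]/p[2]+c['cx'],c['fy']*p[1]/p[2]+c['cy']])
E
python3 - <<'E'
from h import *
ims=[]
for n in("scene","top"):
    c=r.capture(n); ims.append(c['frame']); cv2.imwrite(f'pics/{n}0.png',cv2.resize(c['frame'],(768,576),interpolation=cv2.INTER_CUBIC))
    print(n,'cam',ray(c,(0,0))[0].round(),c['fx'])
    for l in("plate","shelf","cup","opener","puck","acrylic_box","plate_front","shelf_edge"):
        print(l,[(round(d['p'],2),np.round(d['pixel']).tolist(),atz(c,d['pixel'],100).round().tolist()) for d in r.pinpoint(c,l)][:5])
    print('sil',[(round(d['p'],2),d['rect']) for d in r.silhouettes(c,'plate')])
print(r.observe())
E
```

```text
scene cam [1553. -119.  744.] 370.1128313427993
plate [(0.76, [236.0, 192.0], [548.0, -33.0, 100.0]), (0.59, [189.0, 190.0], [511.0, -183.0, 100.0])]
shelf [(0.66, [241.0, 229.0], [738.0, -39.0, 100.0])]
cup [(0.78, [179.0, 202.0], [573.0, -213.0, 100.0])]
opener [(0.63, [289.0, 185.0], [527.0, 146.0, 100.0])]
puck []
acrylic_box [(0.86, [357.0, 192.0], [603.0, 353.0, 100.0])]
plate_front [(0.59, [240.0, 186.0], [509.0, -15.0, 100.0]), (0.36, [204.0, 182.0], [463.0, -135.0, 100.0])]
shelf_edge [(0.8, [230.0, 174.0], [423.0, -39.0, 100.0])]
sil [(0.66, [216.0, 185.5, 42.2, 17.6])]
top cam [ 321.    5. 1412.] 475.58128159262657
plate [(0.9, [260.0, 189.0], [555.0, -25.0, 100.0])]
shelf [(0.62, [257.0, 176.0], [591.0, -16.0, 100.0])]
cup [(0.91, [328.0, 186.0], [567.0, -215.0, 100.0])]
opener [(0.59, [196.0, 195.0], [536.0, 156.0, 100.0]), (0.52, [259.0, 189.0], [553.0, -22.0, 100.0])]
puck [(0.83, [398.0, 148.0], [677.0, -414.0, 100.0])]
acrylic_box [(0.59, [126.0, 171.0], [601.0, 354.0, 100.0])]
plate_front [(0.69, [257.0, 204.0], [511.0, -15.0, 100.0]), (0.56, [299.0, 273.0], [324.0,
[... 158 characters left out ...]
me_s': 1.0, 'joint_positions': array([-1.32200038e+00,  4.23118273e-01,  1.62987315e+00,  4.14365535e-05,
        1.08859620e+00, -1.90154597e-02]), 'qvel': array([-7.04019393e-05, -2.13536628e-03,  1.21983085e-03,  1.41667348e-04,
       -2.99767201e-04, -2.21290237e-04]), 'joint_torque': array([-1.45511160e-03, -5.44585991e+01, -2.74051309e+01,  6.46187039e-02,
        1.68866641e-02, -3.78609016e-06]), 'eef_pos': array([ 165.41481807, -602.71271417,  222.67421201]), 'ee_rot': array([3.11347243e+00, 4.19391101e-01, 5.81913419e-05]), 'wrist_force': array([ 0.84111962, -0.40687609, -0.08003111]), 'wrist_torque': array([-0.01229222,  0.02824978, -0.00566601]), 'finger_gap': 87.68541064528094}
```

View pics/top0.png

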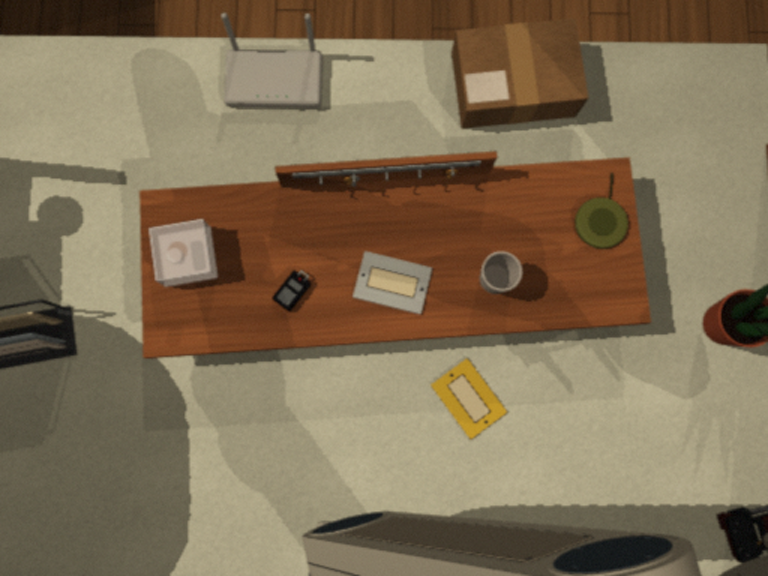

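View pics/scene0.png

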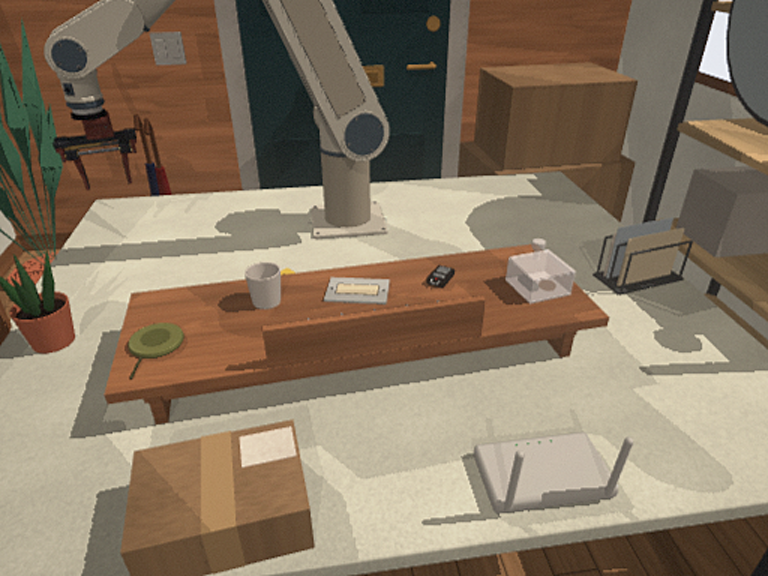

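The candidates for the plate are the silver one with a cream field on the shelf, at top px (262,189), and the yellow one on the console, at (313,266). The yellow frame doesn't match the aluminium description, so I choose the silver one. The opener's second hit at (259,189) is this same plate, so I ignore it. Next I measure the shelf and plate and check one close crop.

```bash
cat >> h.py <<'E'
def edge_line(c,front=True,cols=None):
    """world line x=a+b*y of the wood's front/rear top edge, from top picture"""
    f=c['frame'].astype(float); m=cv2.GaussianBlur(f[:,:,0]/(f[:,:,2]+15),(0,0),0.7)  # blue/red ratio: wood low
    P=[]
    for u in cols:
        rows=(range(205,245) if front else range(95,150)); v=m[rows.start:rows.stop,u]
        g=np.diff(v)*(1 if front else -1); k=int(np.argmax(g))
        if g[k]<0.08: continue
        w=g[max(0,k-2):k+3].clip(0); vv=(np.arange(max(0,k-2),max(0,k-2)+len(w))*w).sum()/w.sum()
        P.append(atz(c,(u,rows.start+vv+0.5),100)[:2])
    P=np.array(P); ok=np.ones(len(P),bool)
    for _ in range(6):
        b,a=np.polyfit(P[ok,1],P[ok,0],1); e=P[:,0]-a-b*P[:,1]; ok=abs(e)<max(2,2*np.std(e[ok]))
    return a,b,ok.sum(),e[ok].std()
def plate_fit(c,z=105):
    f=c['frame'].astype(int); best=None
    m=(f[:,:,0]>0.5*f[:,:,2])|((f[:,:,1]>110)&(f[:,:,0]>0.35*f[:,:,2])) 
    return m
E
python3 - <<'E'
from h import *
c=r.capture("top")
print('front',edge_line(c,True,[*range(105,425)]),'rear',edge_line(c,False,[*range(100,180),*range(340,415)]))
for d in r.silhouettes(c,'plate'):
    cn,_=cv2.findContours(d['region'].astype(np.uint8),0,1)
    k=max(cn,key=cv2.contourArea).reshape(-1,2)
    W=np.array([atz(c,p,105)[:2] for p in k],np.float32)
    print(d['p'],cv2.minAreaRect(W))
x=c['frame'][150:250,210:310]; cv2.imwrite('pics/crop1.png',cv2.resize(x,(600,600),interpolation=cv2.INTER_CUBIC))
E
```

```text
front (np.float64(444.9034446689014), np.float64(-0.08250543164695442), np.int64(320), np.float64(0.2889123878649437)) rear (np.float64(767.214536038764), np.float64(-0.08310951987529772), np.int64(155), np.float64(0.2376327083605247))
0.82 ((557.6571655273438, -27.458755493164062), (129.54591369628906, 92.31338500976562), 75.33342742919922)
0.59 ((345.0563049316406, -167.0096435546875), (122.6351318359375, 84.19672393798828), 36.949951171875)
```

View pics/crop1.png

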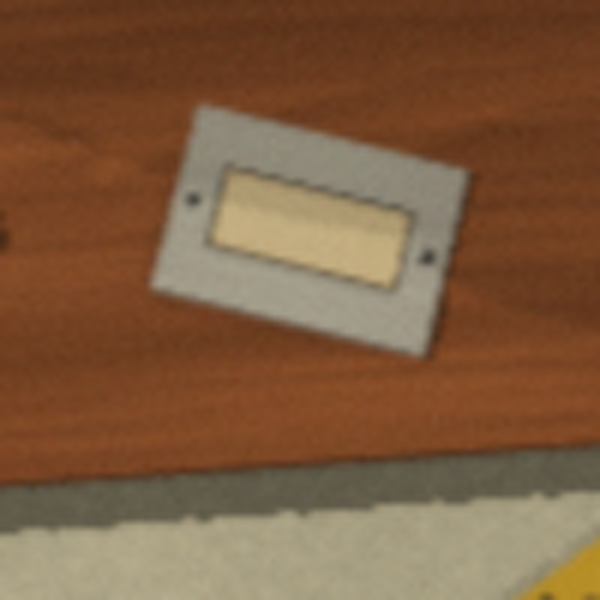

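The crop shows the plate with its aluminium frame, cream field and two screw holes, corners at crop px (200,103), (468,170), (428,357) and (152,290). The fitted size, 129.5 x 92 mm, agrees with the description. The shelf is yawed +4.7° and the plate -14.7°. The plan is to put half-open fingers behind the plate, square to the shelf edge, and push toward the robot. First I turn and travel at the present height.

```bash
python3 -m pendant '[[[0,0,0,0,0,0.62,-0.5],[0,0,0,0,0,0.62,-0.5],[0.95,-0.95,0,0,0,0,-0.5],[0.95,-0.95,0,0,0,0,-0.5],[0.95,-0.95,0,0,0,0,-0.5],[0.95,-0.95,0,0,0,0,-0.5],[0.95,-0.95,0,0,0,0,-0.5],[0.95,-0.95,0,0,0,0,-0.5]]]'
cat >> h.py <<'E'
from scipy.spatial.transform import Rotation as Ro
def go(n,s,z,yaw=np.arctan(0.0828)):
    """shares still to go, in tool axes, to (n,s) shelf coordinates; n from world origin across edge"""
    o=r.observe(); T=Ro.from_rotvec(o['ee_rot']); e=np.array([np.cos(yaw),np.sin(yaw)]);f=np.array([-e[1],e[0]])
    p=np.array([*(n*e+s*f),z]); M=np.array([[e[0],e[1],0],[e[1],-e[0],0],[0,0,-1]]).T
    print('t',round(o['time_s'],2),'pos',o['eef_pos'].round(1),'ns',(o['eef_pos'][:2]@e).round(1),(o['eef_pos'][:2]@f).round(1),'F',np.round(o['wrist_force'],1),'gap',round(o['finger_gap'],1))
    print('shift shares',(T.inv().apply(p-o['eef_pos'])/25).round(2),'turn shares',((T.inv()*Ro.from_matrix(M)).as_rotvec()/0.15).round(2),'q',o['joint_positions'].round(2))
E
python3 -c "from h import *;go(636,-85,222)"
```

```text
time_s: 1.9
eef_pos: [298.7, -448.7, 222.6]
ee_rot: [3.137, 0.105, 0.001]
wrist_force: [0.4, 0.2, -0.5]
finger_gap: 65.8
t 1.9 pos [ 298.7 -448.7  222.6] ns 260.7 -471.8 F [ 0.4  0.2 -0.5] gap 65.8
shift shares [ 14.77 -15.71  -0.02] turn shares [ 0.02 -0.   -0.1 ] q [-1.    0.3   1.82 -0.    1.02  0.5 ]
```

```bash
python3 -m pendant '[[[0.93,-0.98,0,0,0,-0.1,-0.5],[0.93,-0.98,0,0,0,0,-0.5],[0.93,-0.98,0,0,0,0,-0.5],[0.93,-0.98,0,0,0,0,-0.5],[0.93,-0.98,0,0,0,0,-0.5],[0.93,-0.98,0,0,0,0,-0.5],[0.93,-0.98,0,0,0,0,-0.5],[0.93,-0.98,0,0,0,0,-0.5]]]'
python3 -m pendant '[[[0.93,-0.98,0,0,0,0,-0.5],[0.93,-0.98,0,0,0,0,-0.5],[0.93,-0.98,0,0,0,0,-0.5],[0.93,-0.98,0,0,0,0,-0.5],[0.93,-0.98,0,0,0,0,-0.5],[0.93,-0.98,0,0,0,0,-0.5],[0.9,-0.9,0,0,0,0,-0.5],[0,0,0,0,0,0,-0.5]]]'
python3 -c "from h import *;go(638,-85,102)"
```

```text
time_s: 2.7
eef_pos: [475.0, -229.5, 223.6]
ee_rot: [3.134, 0.128, 0.005]
wrist_force: [0.4, -0.2, -0.1]
finger_gap: 65.6
time_s: 3.5
eef_pos: [630.6, -35.5, 224.2]
ee_rot: [3.133, 0.134, 0.011]
wrist_force: [0.7, 0.2, -0.4]
finger_gap: 65.6
t 3.5 pos [630.6 -35.5 224.2] ns 625.6 -87.4 F [ 0.7  0.2 -0.4] gap 65.6
shift shares [ 0.47 -0.12  4.89] turn shares [ 0.04 -0.04  0.02] q [-0.07  0.43  1.62 -0.01  1.09  1.41]
```

```bash
python3 -m pendant '[[[0.5,-0.12,0,0,0,0.02,-0.5],[0,0,0,0.04,-0.04,0,-0.5],[0,0,0.9,0,0,0,-0.5],[0,0,0.9,0,0,0,-0.5],[0,0,0.9,0,0,0,-0.5],[0,0,0.9,0,0,0,-0.5],[0,0,0.6,0,0,0,-0.5],[0,0,0,0,0,0,-0.5]]]'
python3 - <<'E'
from h import *
go(638,-85,102)
for n in("scene","wrist"):
    c=r.capture(n); f=c['frame'] if n=="wrist" else c['frame'][140:260,130:290]
    cv2.imwrite(f'pics/{n}1.png',cv2.resize(f,None,fx=(1 if n=="wrist" else 4),fy=(1 if n=="wrist" else 4),interpolation=cv2.INTER_CUBIC))
E
```

```text
time_s: 4.3
eef_pos: [638.7, -35.9, 116.8]
ee_rot: [-3.139, -0.128, 0.004]
wrist_force: [0.3, -0.2, 0.1]
finger_gap: 65.8
t 4.3 pos [638.7 -35.9 116.8] ns 633.6 -88.5 F [ 0.3 -0.2  0.1] gap 65.8
shift shares [ 0.18 -0.14  0.59] turn shares [-0.    0.02 -0.01] q [-0.07  0.57  1.66 -0.    0.91  1.41]
```

View pics/wrist1.png

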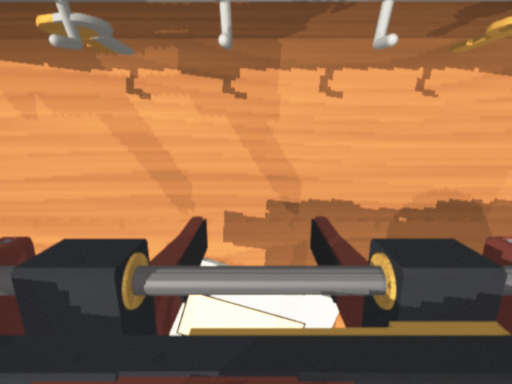

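```bash
python3 - <<'E'
from h import *
c=r.capture("wrist"); print('cam',ray(c,(0,0))[0].round())
for nm,X in dict(Lrear=(617.6,24,105),Rrear=(584.8,-101.8,105),mid=(601.2,-38.9,105),tcp=r.observe()['eef_pos'],fl=(638.7-.0825*33,-35.9+33,116.8),flo=(638.7-.0825*46,-35.9+46,116.8)).items(): print(nm,proj(c,X).round())
E
```

```text
cam [706. -31. 281.]
Lrear [170. 249.]
Rrear [341. 303.]
mid [258. 276.]
tcp [258. 232.]
fl [206. 234.]
flo [186. 234.]
```

View pics/scene1.png

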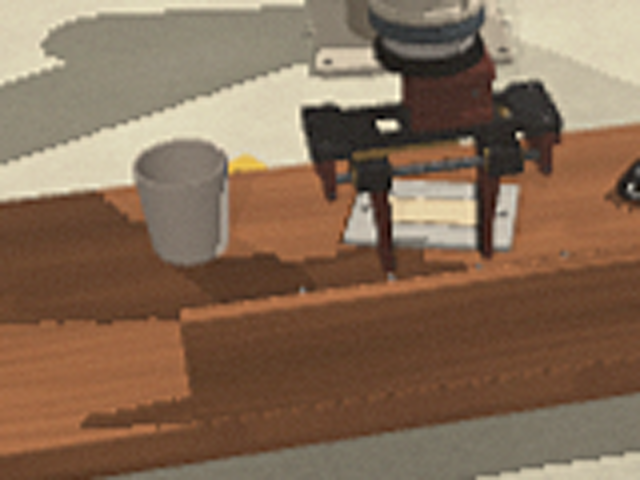

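The scene crop shows both fingertips just behind the plate's rear edge, at crop px (388,270) and (487,255), clear of the cup at (185,200). Next I lower them and start the push.

```bash
python3 -m pendant '[[[0.1,-0.14,0.3,0,0,0,-0.5],[0,0,0.25,0,0,0,-0.5],[0,0,0.04,0,0,0,-0.5],[0,0,0,0,0,0,-0.5],[0,0,0,0,0,0,-0.5],[0,0,0,0,0,0,-0.5],[0,0,0,0,0,0,-0.5],[0,0,0,0,0,0,-0.5]]]'
python3 -c "from h import *;go(513.5,-85,102)"
```

```text
time_s: 5.25
eef_pos: [646.0, -31.5, 107.6]
ee_rot: [3.138, 0.13, 0.014]
wrist_force: [0.8, -0.5, 0.1]
finger_gap: 66.0
t 5.25 pos [646.  -31.5 107.6] ns 641.2 -84.7 F [ 0.8 -0.5  0.1] gap 66.0
shift shares [-5.11  0.01  0.18] turn shares [ 0.01 -0.06 -0.  ] q [-0.07  0.59  1.65 -0.    0.89  1.42]
```

```bash
python3 -m pendant '[[[0,0,0.15,0,-0.06,0,-0.5],[0,0,0.07,0,0,0,-0.5],[0,0,0,0,0,0,-0.5],[0,0,0,0,0,0,-0.5],[-0.3,0,0,0,0,0,-0.5],[-0.3,0,0,0,0,0,-0.5],[0,0,0,0,0,0,-0.5],[0,0,0,0,0,0,-0.5]]]'
python3 -c "from h import *;go(513.5,-85,102)"
```

```text
time_s: 6.05
eef_pos: [629.2, -33.0, 101.5]
ee_rot: [3.138, 0.129, -0.003]
wrist_force: [-0.2, 0.5, -0.1]
finger_gap: 66.2
t 6.05 pos [629.2 -33.  101.5] ns 624.3 -84.8 F [-0.2  0.5 -0.1] gap 66.2
shift shares [-4.43  0.01 -0.01] turn shares [ 0.01  0.01 -0.  ] q [-0.07  0.58  1.69 -0.    0.87  1.42]
```

```bash
python3 -m pendant '[[[-0.25,0,-0.01,0,0,0,-0.5],[-0.25,0,0,0,0,0,-0.5],[-0.25,0,0,0,0,0,-0.5],[-0.25,0,0,0,0,0,-0.5],[-0.25,0,0,0,0,0,-0.5],[-0.25,0,0,0,0,0,-0.5],[0,0,0,0,0,0,-0.5],[0,0,0,0,0,0,-0.5]]]'
cat >> h.py <<'E'
def plate_top(c):
    d=r.silhouettes(c,'plate')
    for k in d[:3]:
        cn,_=cv2.findContours(k['region'].astype(np.uint8),0,1); k2=max(cn,key=cv2.contourArea).reshape(-1,2)
        W=np.array([atz(c,p,105)[:2] for p in k2],np.float32); print('plate',round(k['p'],2),cv2.minAreaRect(W))
E
python3 - <<'E'
from h import *
go(513.5,-85,102)
c=r.capture("top"); plate_top(c)
x=c['frame'][150:250,210:310]; cv2.imwrite('pics/crop2.png',cv2.resize(x,(600,600),interpolation=cv2.INTER_CUBIC))
E
```

```text
time_s: 6.85
eef_pos: [588.7, -36.3, 102.4]
ee_rot: [3.138, 0.129, -0.001]
wrist_force: [0.1, 0.2, 0.1]
finger_gap: 65.7
t 6.85 pos [588.7 -36.3 102.4] ns 583.7 -84.8 F [0.1 0.2 0.1] gap 65.7
shift shares [-2.81  0.01  0.02] turn shares [ 0.01  0.   -0.  ] q [-0.08  0.53  1.78 -0.    0.83  1.41]
plate 0.6 ((357.56121826171875, -182.3269805908203), (121.72866821289062, 46.37384033203125), 35.96995544433594)
```

View pics/crop2.png

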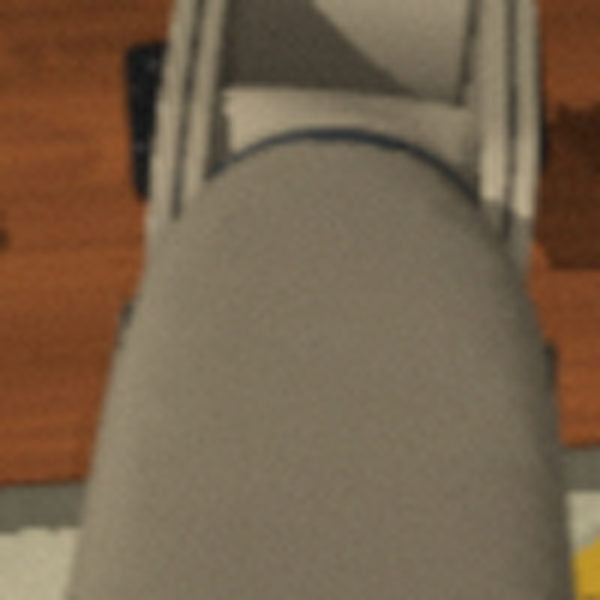

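The arm hides the plate from the top camera. I'll push most of the remaining way, stop short, and check with the scene camera.

```bash
python3 -m pendant '[[[-0.25,0,0.02,0,0,0,-0.5],[-0.25,0,0,0,0,0,-0.5],[-0.25,0,0,0,0,0,-0.5],[-0.25,0,0,0,0,0,-0.5],[-0.25,0,0,0,0,0,-0.5],[-0.25,0,0,0,0,0,-0.5],[-0.25,0,0,0,0,0,-0.5],[0,0,0,0,0,0,-0.5]]]'
python3 - <<'E'
from h import *
go(513.5,-85,102)
c=r.capture("scene"); plate_top(c)
x=c['frame'][150:230,170:290]; cv2.imwrite('pics/crop3.png',cv2.resize(x,None,fx=6,fy=6,interpolation=cv2.INTER_CUBIC))
e=np.array([.9966,.0825]);f=np.array([-.0825,.9966])
for n,s in((443.5,-160),(443.5,0)): print((6*(proj(c,[*(n*e+s*f),100])-[170,150])).round())
E
```

```text
time_s: 7.75
eef_pos: [541.8, -40.2, 101.8]
ee_rot: [3.137, 0.129, 0.001]
wrist_force: [0.4, -0.1, 0.0]
finger_gap: 65.6
t 7.75 pos [541.8 -40.2 101.8] ns 536.7 -84.7 F [ 0.4 -0.1  0. ] gap 65.6
shift shares [-0.93  0.01 -0.01] turn shares [ 0.01 -0.   -0.  ] q [-0.1   0.48  1.89 -0.    0.77  1.39]
plate 0.95 ((486.3822326660156, -35.558128356933594), (67.06929016113281, 100.94493865966797), 88.82115173339844)
[221. 182.]
[496. 148.]
```

View pics/crop3.png

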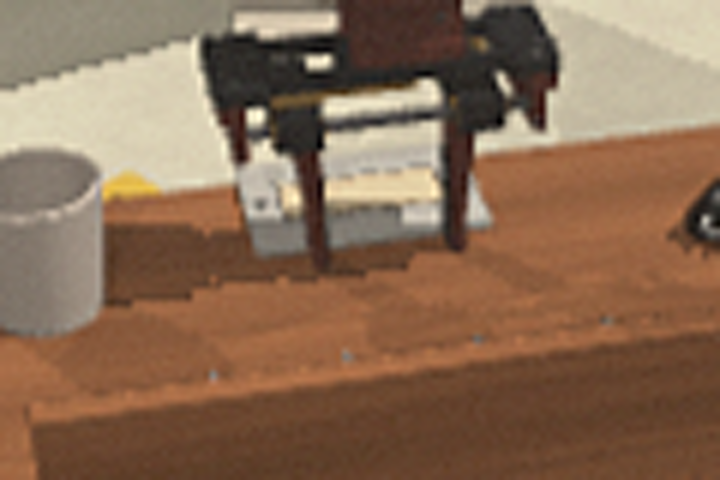

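The plate now looks square: its rear edge runs from (255,255) to (492,225), slope 0.127, against 0.124 for the projected shelf edge. I make the last push slowly, then back off and look.

```bash
python3 -m pendant '[[[-0.2,0,0,0,0,0,-0.5],[-0.2,0,0,0,0,0,-0.5],[-0.15,0,0,0,0,0,-0.5],[-0.12,0,0,0,0,0,-0.5],[-0.08,0,0,0,0,0,-0.5],[0,0,0,0,0,0,-0.5],[0,0,0,0,0,0,-0.5],[0,0,0,0,0,0,-0.5]]]'
python3 -c "from h import *;go(513.5,-85,102)"
python3 -m pendant '[[[0.3,0,0,0,0,0,-0.5],[0.5,0,0,0,0,0,-0.5],[0.5,0,-0.2,0,0,0,-0.5],[0.3,0,-0.9,0,0,0,-0.5],[0,0,-1,0,0,0,-0.5],[0,0,-1,0,0,0,-0.5],[0,0,-1,0,0,0,-0.5],[0,0,-1,0,0,0,-0.5]]]'
python3 - <<'E'
from h import *
go(513.5,-85,102)
for n in ("scene","wrist"):
    c=r.capture(n); plate_top(c)
    for nm in("plate","plate_front","shelf_edge"): print(n,nm,[(round(d['p'],2),atz(c,d['pixel'],100).round(1).tolist()) for d in r.pinpoint(c,nm)][:2])
E
```

```text
time_s: 8.65
eef_pos: [523.5, -41.8, 102.1]
ee_rot: [3.137, 0.13, 0.005]
wrist_force: [0.7, 1.0, -0.1]
finger_gap: 65.6
t 8.65 pos [523.5 -41.8 102.1] ns 518.3 -84.9 F [ 0.7  1.  -0.1] gap 65.6
shift shares [-0.19  0.    0.  ] turn shares [ 0.01 -0.02 -0.  ] q [-0.1   0.46  1.93 -0.    0.75  1.39]
time_s: 9.45
eef_pos: [568.6, -37.3, 230.1]
ee_rot: [3.138, 0.13, -0.008]
wrist_force: [-0.2, 0.8, 0.1]
finger_gap: 65.9
t 9.45 pos [568.6 -37.3 230.1] ns 563.5 -84.1 F [-0.2  0.8  0.1] gap 65.9
shift shares [-1.97  0.03  5.13] turn shares [0.   0.04 0.  ] q [-0.09  0.34  1.74 -0.    1.07  1.4 ]
plate 0.75 ((467.93951416015625, -51.20173645019531), (107.19905853271484, 133.0756378173828), 1.9403811693191528)
scene plate [(0.69, [469.3, -56.4, 100.0]), (0.6, [509.3, -178.0, 100.0])]
scene plate_front [(0.58, [408.3, -53.0, 100.0]), (0.41, [473.1, -136.6, 100.0])]
scene shelf_edge [(0.2, [661.7, -422.1, 100.0])]
plate 0.89 ((417.0630798339844, -129.88076782226562), (54.525634765625, 38.25421905517578), 36.388153076171875)
plate 0.58 ((496.0826110839844, -46.83428192138672), (38.48854446411133, 126.3541488647461), 4.824678421020508)
wrist plate [(0.85, [469.5, -52.6, 100.0])]
wrist plate_front [(0.93, [398.9, -118.7, 100.0]), (0.89, [424.2, -57.7, 100.0])]
wrist shelf_edge []
```

```bash
python3 -m pendant '[[[0,1,0,0,0,0,-0.5],[0,1,0,0,0,0,-0.5],[0,1,0,0,0,0,-0.5],[0,1,0,0,0,0,-0.5],[0,1,0,0,0,0,-0.5],[0,1,0,0,0,0,-0.5],[0,1,0,0,0,0,-0.5],[0,1,0,0,0,0,-0.5]]]'
python3 -m pendant '[[[0,1,0,0,0,0,-0.5],[0,1,0,0,0,0,-0.5],[0,1,0,0,0,0,-0.5],[0,1,0,0,0,0,-0.5],[0,0,0,0,0,0,-0.5],[0,0,0,0,0,0,-0.5],[0,0,0,0,0,0,-0.5],[0,0,0,0,0,0,-0.5]]]'
python3 - <<'E'
from h import *
go(513.5,-85,230)
c=r.capture("top"); plate_top(c)
print('front',edge_line(c,True,[*range(105,215),*range(310,330)]))
for l in("plate","cup","opener","puck"): print(l,[(round(d['p'],2),atz(c,d['pixel'],100).round().tolist()) for d in r.pinpoint(c,l)][:2])
x=c['frame'][170:270,210:310]; cv2.imwrite('pics/crop4.png',cv2.resize(x,(600,600),interpolation=cv2.INTER_CUBIC))
E
```

```text
time_s: 10.75
eef_pos: [582.5, -240.4, 222.4]
ee_rot: [-3.136, -0.138, 0.024]
wrist_force: [-0.0, -0.2, -0.1]
finger_gap: 65.8
time_s: 11.55
eef_pos: [589.2, -344.8, 216.4]
ee_rot: [-3.131, -0.133, 0.034]
wrist_force: [0.1, 0.1, 0.4]
finger_gap: 65.6
t 11.55 pos [ 589.2 -344.8  216.4] ns 558.7 -392.2 F [0.1 0.1 0.4] gap 65.6
shift shares [ -1.79 -12.3   -0.4 ] turn shares [-0.06  0.14  0.01] q [-0.54  0.52  1.48 -0.01  1.16  0.94]
plate 0.96 ((468.9564514160156, -48.92677307128906), (92.71034240722656, 136.93475341796875), 3.4396965503692627)
plate 0.38 ((399.2037048339844, -168.77337646484375), (40.186641693115234, 19.56247329711914), 45.227684020996094)
front (np.float64(444.9139321513548), np.float64(-0.08242843855502388), np.int64(130), np.float64(0.35679282065870255))
plate [(0.97, [467.0, -50.0, 100.0]), (0.65, [573.0, -214.0, 100.0])]
cup [(0.89, [577.0, -215.0, 100.0]), (0.7, [464.0, -50.0, 100.0])]
opener [(0.75, [532.0, 161.0, 100.0])]
puck [(0.58, [676.0, -416.0, 100.0])]
```

View pics/crop4.png

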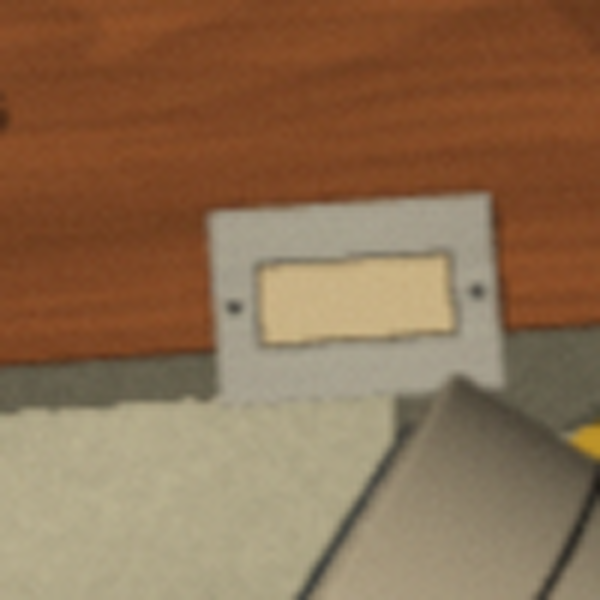

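The crop shows the plate overhanging the shelf front, nearly square: rear edge from (210,212) to (490,193), shelf edge at y≈352 on the left and 328 on the right. Next I measure the overhang by line fit.

```bash
cat >> h.py <<'E'
def rear(c,u0=248,u1=290,v0=193,v1=212,sign=1):
    f=c['frame'].astype(float); m=cv2.GaussianBlur(f[:,:,0]/(f[:,:,2]+15),(0,0),0.7); P=[]
    for u in range(u0,u1):
        g=sign*np.diff(m[v0:v1,u]); k=int(np.argmax(g)); a=max(0,k-2); w=g[a:k+3].clip(0)
        P.append(atz(c,(u,v0+(np.arange(a,a+len(w))*w).sum()/w.sum()+0.5),105)[:2])
    P=np.array(P); ok=np.ones(len(P),bool)
    for _ in range(5):
        b,a=np.polyfit(P[ok,1],P[ok,0],1); e=P[:,0]-a-b*P[:,1]; ok=abs(e)<max(1,2*e[ok].std())
    fa,fb,*_=edge_line(c,True,[*range(105,215),*range(310,330)])
    y=P[:,1].mean(); d=((a+b*y)-(fa+fb*y))*np.cos(np.arctan(fb))
    print('rear line',a,b,ok.sum(),e[ok].std(),'rear to edge',d.round(2),'overhang',(90-d).round(2),'angle deg',np.degrees(np.arctan(b)-np.arctan(fb)).round(2))
E
python3 - <<'E'
from h import *
rear(r.capture("top"))
E
```

```text
rear line 510.3992589839296 -0.08177073044307281 42 0.14310272970223126 rear to edge 65.26 overhang 24.74 angle deg 0.03
```

The overhang is 24.7 mm and the angle error 0.03°. A third would be 30 mm, so I go back for about 5 mm more.

```bash
python3 -m pendant '[[[0,-1,-0.3,-0.06,0.14,0,-0.5],[0,-1,-0.1,0,0,0,-0.5],[0,-1,0,0,0,0,-0.5],[0,-1,0,0,0,0,-0.5],[0,-1,0,0,0,0,-0.5],[0,-1,0,0,0,0,-0.5],[0,-1,0,0,0,0,-0.5],[0,-1,0,0,0,0,-0.5]]]'
python3 -m pendant '[[[0,-0.9,0,0,0,0,-0.5],[0,-0.9,0,0,0,0,-0.5],[0,-0.9,0,0,0,0,-0.5],[0,-0.9,0,0,0,0,-0.5],[0,0,0,0,0,0,-0.5],[0,0,0,0,0,0,-0.5],[0,0,0,0,0,0,-0.5],[0,0,0,0,0,0,-0.5]]]'
python3 -c "from h import *;go(545,-87,102)"
```

```text
time_s: 12.7
eef_pos: [572.7, -142.4, 227.8]
ee_rot: [3.136, 0.125, 0.007]
wrist_force: [0.2, 0.2, -0.7]
finger_gap: 66.0
time_s: 13.5
eef_pos: [565.2, -47.6, 229.0]
ee_rot: [3.135, 0.13, 0.011]
wrist_force: [-0.1, 0.3, -0.2]
finger_gap: 65.9
t 13.5 pos [565.2 -47.6 229. ] ns 559.4 -94.0 F [-0.1  0.3 -0.2] gap 65.9
shift shares [-0.61 -0.3   5.07] turn shares [ 0.03 -0.05  0.  ] q [-0.1   0.33  1.76 -0.    1.05  1.39]
```

```bash
python3 -m pendant '[[[-0.3,-0.3,0.5,0.03,-0.05,0,-0.5],[0,0,0.9,0,0,0,-0.5],[0,0,0.9,0,0,0,-0.5],[0,0,0.9,0,0,0,-0.5],[0,0,0.9,0,0,0,-0.5],[0,0,0.5,0,0,0,-0.5],[0,0,0,0,0,0,-0.5],[0,0,0,0,0,0,-0.5]]]'
python3 -c "from h import *;go(513,-87,102)"
```

```text
time_s: 14.3
eef_pos: [552.8, -42.5, 106.0]
ee_rot: [-3.137, -0.121, 0.009]
wrist_force: [-0.3, 0.9, 0.7]
finger_gap: 65.8
t 14.3 pos [552.8 -42.5 106. ] ns 547.4 -88.0 F [-0.3  0.9  0.7] gap 65.8
shift shares [-1.38 -0.03  0.17] turn shares [-0.01  0.04 -0.04] q [-0.1   0.49  1.86  0.    0.8   1.39]
```

```bash
python3 -m pendant '[[[0,-0.03,0.13,0,0.04,-0.04,-0.5],[0,0,0,0,0,0,-0.5],[-0.25,0,0,0,0,0,-0.5],[-0.25,0,0,0,0,0,-0.5],[-0.2,0,0,0,0,0,-0.5],[0,0,0,0,0,0,-0.5],[0,0,0,0,0,0,-0.5],[0,0,0,0,0,0,-0.5]]]'
python3 -c "from h import *;go(513,-87,102)"
```

```text
time_s: 15.1
eef_pos: [535.6, -43.5, 106.1]
ee_rot: [-3.138, -0.13, -0.011]
wrist_force: [-0.3, -0.1, 0.1]
finger_gap: 66.2
t 15.1 pos [535.6 -43.5 106.1] ns 530.2 -87.5 F [-0.3 -0.1  0.1] gap 66.2
shift shares [-0.69 -0.02  0.16] turn shares [-0.01 -0.05  0.  ] q [-0.1   0.46  1.9   0.    0.77  1.38]
```

```bash
python3 -m pendant '[[[0,0,0.14,0,-0.05,0,-0.5],[0,0,0.03,0,0,0,-0.5],[0,0,0,0,0,0,-0.5],[0,0,0,0,0,0,-0.5],[0,0,0,0,0,0,-0.5],[0,0,0,0,0,0,-0.5],[0,0,0,0,0,0,-0.5],[0,0,0,0,0,0,-0.5]]]'
python3 -c "from h import *;go(513,-87,102)"
```

```text
time_s: 15.9
eef_pos: [536.1, -43.4, 101.2]
ee_rot: [-3.138, -0.131, 0.002]
wrist_force: [-0.3, 0.0, -0.1]
finger_gap: 66.0
t 15.9 pos [536.1 -43.4 101.2] ns 530.7 -87.5 F [-0.3  0.  -0.1] gap 66.0
shift shares [-0.71 -0.02 -0.03] turn shares [-0.01  0.01  0.  ] q [-0.1   0.47  1.9   0.    0.77  1.38]
```

```bash
python3 -m pendant '[[[-0.2,0,-0.03,0,0,0,-0.5],[-0.15,0,0,0,0,0,-0.5],[-0.12,0,0,0,0,0,-0.5],[-0.1,0,0,0,0,0,-0.5],[-0.06,0,0,0,0,0,-0.5],[0,0,0,0,0,0,-0.5],[0,0,0,0,0,0,-0.5],[0,0,0,0,0,0,-0.5]]]'
python3 -c "from h import *;go(513,-87,102)"
```

```text
time_s: 16.7
eef_pos: [519.1, -44.9, 102.4]
ee_rot: [-3.138, -0.13, 0.001]
wrist_force: [0.2, 0.4, 0.4]
finger_gap: 66.0
t 16.7 pos [519.1 -44.9 102.4] ns 513.6 -87.6 F [0.2 0.4 0.4] gap 66.0
shift shares [-0.02 -0.02  0.01] turn shares [-0.01  0.    0.  ] q [-0.11  0.45  1.94  0.    0.75  1.38]
```

Now I back off, lift and clear away for the check.

```bash
python3 -m pendant '[[[0.3,0,0,0,0,0,-0.5],[0.5,0,0,0,0,0,-0.5],[0.5,0,-0.2,0,0,0,-0.5],[0.3,0,-0.9,0,0,0,-0.5],[0,0,-1,0,0,0,-0.5],[0,0,-1,0,0,0,-0.5],[0,0,-1,0,0,0,-0.5],[0,0,-1,0,0,0,-0.5]]]'
python3 -m pendant '[[[0,1,-0.1,0,0,0,-0.5],[0,1,-0.1,0,0,0,-0.5],[0,1,-0.1,0,0,0,-0.5],[0,1,-0.1,0,0,0,-0.5],[0,1,0,0,0,0,-0.5],[0,1,0,0,0,0,-0.5],[0,1,0,0,0,0,-0.5],[0,1,0,0,0,0,-0.5]]]'
python3 -m pendant '[[[0,1,0,0,0,0,-0.5],[0,1,0,0,0,0,-0.5],[0,1,0,0,0,0,-0.5],[0,1,0,0,0,0,-0.5],[0,1,0,0,0,0,-0.5],[0,0,0,0,0,0,-0.5],[0,0,0,0,0,0,-0.5],[0,0,0,0,0,0,-0.5]]]'
python3 - <<'E'
from h import *
c=r.capture("top"); rear(c); plate_top(c)
for l in("plate","cup","opener"): print(l,[(round(d['p'],2),atz(c,d['pixel'],100).round().tolist()) for d in r.pinpoint(c,l)][:2])
cv2.imwrite('pics/top5.png',cv2.resize(c['frame'],(768,576),interpolation=cv2.INTER_CUBIC))
E
```

```text
time_s: 17.5
eef_pos: [565.4, -40.7, 230.7]
ee_rot: [-3.137, -0.131, 0.01]
wrist_force: [0.4, -0.9, 0.1]
finger_gap: 66.0
time_s: 18.3
eef_pos: [594.6, -245.1, 248.5]
ee_rot: [3.138, 0.141, 0.012]
wrist_force: [0.7, 1.0, -0.5]
finger_gap: 65.9
time_s: 19.1
eef_pos: [612.1, -379.0, 247.9]
ee_rot: [3.137, 0.137, 0.015]
wrist_force: [0.3, 0.2, 0.1]
finger_gap: 65.8
rear line 505.6635102148887 -0.08267521506272493 42 0.155792372544481 rear to edge 60.57 overhang 29.43 angle deg -0.02
plate 0.71 ((464.317626953125, -48.20301055908203), (90.4296646118164, 130.12246704101562), 4.70332145690918)
plate [(0.58, [459.0, -54.0, 100.0])]
cup [(0.69, [576.0, -220.0, 100.0])]
opener [(0.68, [532.0, 159.0, 100.0])]
```

View pics/top5.png

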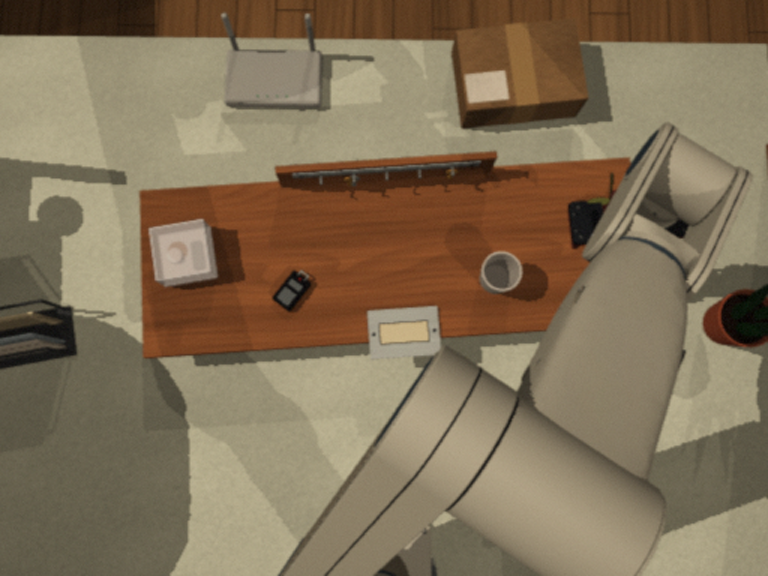

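The plate at view px (404,331) hangs over the edge and sits square. The cup at (501,273) and the opener at (292,291) are where they were, and the gripper is clear above the far end.

```bash
python3 -c "from workcell import r;print(r.hand_in())"
```

```text
the job is handed in; nothing more can be done
None
```

The aluminium label plate now hangs about a third of its depth over the shelf's front edge and sits square with it. I pushed it from behind with the half-open fingertips in two strokes. The first stroke left 24.7 mm of overhang, so I went back to push about 5 mm more.

- **Overhang and angle:** the last top-camera check gave 29.4 mm of overhang (a third is 30 mm) and an angle error of -0.02°. The calibration is only good to about 2 mm.
- **Flatness:** the plate's fitted size after the pushes, 130 x 90 mm, matches a plate lying flat. I did not check its height directly.
- **Other things:** the cup and the opener look unmoved in the last picture. The network's positions for them shifted by up to about 9 mm between pictures, which I put down to its own scatter.
- **Time and forces:** the job took about 19 s of the 43 s, and the wrist force readings taken after each move stayed around 1 N. The arm was clear of everything when I handed in.

The networks disagreed with the picture a few times. They reported the yellow look-alike, the cup and other spots as plates, and placed the shelf edge up to 20 mm or more off. I used my own edge fits instead, and the shelf depth from those came out at 321 mm against the given 320 mm.

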